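Turn up the attic heater

TASK

Turn the heater controller's big knurled dial clockwise with a fingertip until it clicks into the position where its white line points at the long thick mark, then press the round key all the way down and let it come back up. Only touch, turn and press: do not lift or shift the controller, and leave the small timer knob and the other things on the table alone.

Things in the scene. Friction and masses are not known exactly. Their poses are not given: they have to be found in the camera images.
- controller: Heater controller: flat white plastic box standing loose on rubber feet, 156 mm (its x) by 250 mm (its y) by 42 mm high, 1.1 kg. Origin at the centre of its underside; z up, x to its far long side. On its top: big grey dial at x 0, y +45 mm; at y -76.5 mm a small timer knob (x +45 mm), a blank black display and a round grey push key (x -45 mm).
- dial_top (a point): Centre of the flat top of the big dial, 66.5 mm above the table. Grey disc 94 mm across, 24 mm high, knurled rim, too wide to grip, vertical axis. Hard plastic (friction about 0.6): a fingertip pressed with about 10 N on its top near the edge and drawn round turns it. A white line 24 mm long near the rim is its pointer.
- dial (a joint): Angle of the big dial (rad), growing clockwise seen from above. Clicks in at 0, 0.7, 1.4 and 2.1 (stops just beyond the ends), each with a black mark on the box; starts in the first or second; 1.4, the third, is the long thick mark. The pointer stands at 1.05 - joint from the controller's x axis (counter-clockwise positive). Leaving a click takes up to 0.05 N m; near one, the free dial is drawn in.
- timer (a joint): Angle of the small knurled timer knob (rad), 0 at the start; turns freely either way. To be left alone.
- timer_top (a point): Centre of the top of the small timer knob: 27 mm across, 18 mm high, 60 mm above the table.
- key (a joint): Travel of the push key (m): 0 when up, 0.006 when fully down, which takes 5 N; it springs back.
- key_top (a point): Centre of the top of the round grey push key (26 mm across), 64 mm above the table; it stands 10 mm out of a round white collar 42 mm across; it is pressed straight down.
- long_mark (a point): Centre of the long thick black mark (16 x 6 mm) on the top of the controller beside the dial, 60 mm from the dial axis; the other three marks are short and thin (6 x 3 mm).
- corner (a point): Point on the top face of the controller near its corner, at x -70, y -115 mm of the controller.
- tape_dispenser: chrome tape dispenser, 150 x 55 x 80 mm high; loose bystander, to be left alone. Origin at the centre of its underside.
- pencil_cup: metal pencil cup, 76 mm across, 100 mm high with pencils to 175 mm; loose bystander, to be left alone. Origin at the centre of its underside.
- saucer: white ceramic saucer, 140 mm across, 20 mm high; loose bystander, to be left alone. Origin at the centre of its underside.
- stapler: black and grey stapler, 150 x 36 x 55 mm high; loose bystander, to be left alone. Origin at the centre of its underside.
- ink_jar: small glass jar with black cap, 52 mm across, 60 mm high; loose bystander, to be left alone. Origin at the centre of its underside.
- tape_roll: cardboard ring of tape lying flat, 76 mm across, 24 mm high; loose bystander, to be left alone. Origin at the centre of its underside.

How it is judged:
On the way, in this order (a step that is already met when the one before it is completed fails the run):
1. the dial has clicked in at the long mark (value of joint dial between 1.28 and 1.52 rad and velocity of joint dial between -0.3 and 0.3 rad/s), for 0.2 s.
2. the key is pressed down (value of joint key above 0.0045 m), for 0.02 s.
At the end, for the whole second after the job is handed in: The dial rests in its third click position (joint 1.4 within 0.12 rad), the key has been pressed at least 4.5 mm after that and is up again, the timer knob is within 0.25 rad of its start, and the controller and all bystanders stand within 20 mm of where they were (value of joint dial between 1.28 and 1.52 rad and velocity of joint dial between -0.1 and 0.1 rad/s and value of joint key below 0.0015 m and value of joint timer between -0.25 and 0.25 rad and distance of each of controller, corner, tape_dispenser, pencil_cup, saucer, stapler, ink_jar, tape_roll from where it was at the start of the episode below 0.02 m); the robot touches nothing.
It fails at once if the key is pressed while the dial is not at the long mark (value of joint key above 0.003 m and not (value of joint dial between 1.2 and 1.6 rad)).
It fails at once if the small timer knob is turned by more than 0.25 rad (value of joint timer above 0.25 rad or value of joint timer below -0.25 rad).
It fails at once if the controller is shifted, lifted or carried (more than 20 mm) (distance of any of controller, corner from where it was at the start of the episode above 0.02 m).
It fails at once if a bystander is moved or lifted by more than 20 mm (distance of any of tape_dispenser, pencil_cup, saucer, stapler, ink_jar, tape_roll from where it was at the start of the episode above 0.02 m).
It also fails if it takes over 51 s, if anything falls off the work surface, if the arm or the gripper's body presses on something with over 40 N, if the wrist force passes 120 N, or if a joint passes its speed limit or range.

ROBOT

A 6-joint arm with a two-finger parallel gripper is mounted at the origin on the work surface. World frame = base frame: x ahead of the robot, y to its left, z up, the work surface at z = 0. Lengths are in m, angles in rad, forces in N, time in s.
With the tool pointing down it reaches from about 0.4 to 0.825 m from the base axis. Payload 7 kg.
Tool frame: the origin (TCP) lies on the centre line of the jaws, within the pads' length; the fingertips stand 11 mm ahead of it and the grasp point (between the pads) lies 8 mm behind it; z points along the fingers, y is the direction in which the jaws open and shut (so a half turn about z gives the same grasp; the last joint's range is limited). The gripper opens to 88 mm and grips with 3 to 60 N. Pads are 19 mm wide; open, the fingers measure 130 mm over their backs; the gripper's body (78 mm by 193 mm) begins 47 mm behind the grasp point.
Start: joints at [1.527, 0.359, 0.012, 0, -1.224, -0.288], TCP at [0.22, 0.638, 0.238] pointing down, gripper open.
Joint ranges: [-3.07, 3.07], [-1.43, 2.12], [-1.02, 1.25], [-3.03, 1.67], [-3.05, -0], [-3.03, 3.03]. Speed limits (rad/s): [2.39, 2.39, 3.01, 3.14, 3.14, 3.14].

INTERFACE

Orientations are given as [roll, pitch, yaw] about the fixed x, y, z axes, in that order (R = Rz(yaw) Ry(pitch) Rx(roll)).
In Python, from station import * gives the robot as it stands.
- The arm moves only by the tool play_rows, never from a script. Its argument "targets" is a list of rows, each a list of 7 numbers: the turn, a rotation vector about the world's x, y, z in rad, then the shift along the world's x, y, z in m, then the opening, from 0 (shut) to 1 (fully open). A call has 1 to 12 rows; each row shifts and turns the pose as measured when the row begins; what a row does not reach is not made up. A row lasts 1/8 s, in which the tool goes at most 62.5 mm and 10.7 degrees, less where a joint would pass 70% of its speed; a pose out of reach is approached as far as the arm can. A call is refused whole if a number of a shift passes 0.0625 or a number of a turn 0.188, either way. A call with a gripper value outside its range is refused whole. The fingers move at their own pace and stop on an object; "grip_force" is the grip in N (left out, the last holds). Time passes only in rows, so rows that do not move let the fingers close. It gives the time, the measured TCP pose, the force and the opening at its end, in the units of the state.
- get_state(): the state, without advancing time (a new reading comes with each control period).
- grab_frame(name): name is "side" or "top"; returns (picture, depth): 400x640x3 uint8, blue, green, red; 400x640 float32, m along the optical axis (not along the pixel's ray), 0 where there is no reading.
- camera_params(name): a dict with "camera_matrix" (3x3 intrinsics, pixels), "extrinsics" (4x4, takes a point from world to camera coordinates). Camera axes: x right, y up, looking along -z (the intrinsics and any distortion apply to the point x, -y, -z); pixel columns grow to the right and rows downward; lengths in m; the calibration is good to about 2 mm. A picture is of the moment at which its call begins. camera_params takes no time and is no camera call.
- job_done(): hands the job in, once; it reports no verdict.
The state is a dict: "t": time; "q": joint angles; "qd": joint speeds; "joint_efforts": joint torques, N m; "eef_pos": TCP position; "ee_rot": TCP orientation; "force": force on the tool from outside, world axes, zero at the start; "moment": the same for the moment, N m; "width": finger opening in m.
Only numpy, scipy, OpenCV 4.12 (cv2) and the standard library are available. Lean on these libraries where they do the work, as an engineer would, in place of code of your own. Each camera call takes 0.05 s, during which the arm holds its last target.

## Working session

There is one attempt and no reset: what is moved stays moved. The work goes in short steps, Python scripts to look and compute and a tool call to move; the robot and the scene stay as the last step left them, time stands still between calls to the robot, and variables do not carry over. Pictures are saved under pics/ and viewed, and the job is handed in when it is done.

Besides the shell and the picture viewer there is one more tool, called by a JSON object that holds its "method" and its "body", one argument or row to a line. play_rows: Moves the arm, as the interface text tells. Its arguments: {"type":"object","properties":{"targets":{"type":"array","items":{"type":"array","items":{"type":"number"}}},"grip_force":{"type":"number"}},"required":["targets"]}

```bash
mkdir -p pics
python3 - <<'E'
from station import *
import cv2,numpy as np
for n in("top","side"):
    p,d=grab_frame(n); cv2.imwrite(f"pics/{n}0.png",p); np.save(f"{n}0.npy",d)
    c=camera_params(n); print(n,np.round(c["camera_matrix"],1).tolist(),np.round(c["extrinsics"],4).tolist(),[k for k in c])
s=get_state();print(s)
E
```

```text
top [[428.8, 0.0, 311.3], [0.0, 428.8, 209.3], [0.0, 0.0, 1.0]] [[-0.0186, -0.9998, -0.0077, 0.0468], [0.9832, -0.0197, 0.1817, -0.5927], [-0.1818, -0.0042, 0.9833, -0.9176], [0.0, 0.0, 0.0, 1.0]] ['camera_matrix', 'extrinsics']
side [[514.1, 0.0, 315.9], [0.0, 514.1, 198.3], [0.0, 0.0, 1.0]] [[0.9876, -0.1567, -0.0078, -0.5642], [0.124, 0.7492, 0.6506, -0.1462], [-0.0961, -0.6435, 0.7594, -1.2002], [0.0, 0.0, 0.0, 1.0]] ['camera_matrix', 'extrinsics']
{'t': 0.1, 'q': array([ 1.52711238e+00,  3.59327776e-01,  1.11913611e-02, -3.06729349e-04,
       -1.22411323e+00, -2.88109510e-01]), 'qd': array([ 3.66068637e-06, -1.78331955e-03,  1.50094622e-03,  3.14146065e-03,
        4.10158513e-04,  8.96538958e-04]), 'joint_efforts': array([-9.55358300e-04, -5.84163237e+01,  2.93750185e+01,  7.01546699e+00,
        1.01862327e-02, -6.37491348e-05]), 'eef_pos': array([0.21975636, 0.63779652, 0.2367264 ]), 'ee_rot': array([ 3.14011730e+00, -1.36505815e-04, -3.31897784e-01]), 'force': array([-0.45765567, -0.69265171,  0.15194167]), 'moment': array([-0.02536435, -0.02522688, -0.03454157]), 'width': 0.08760320895066091}
```

View pics/top0.png

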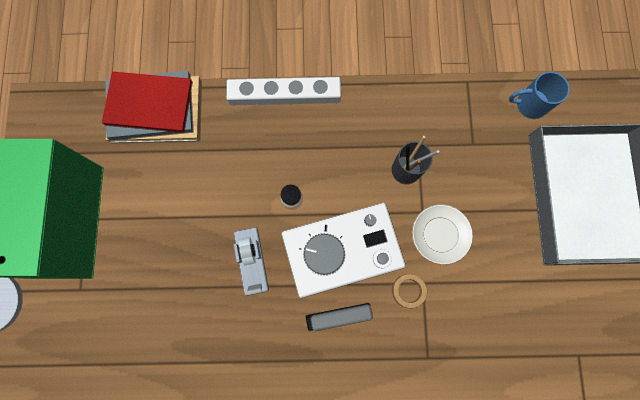

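View pics/side0.png

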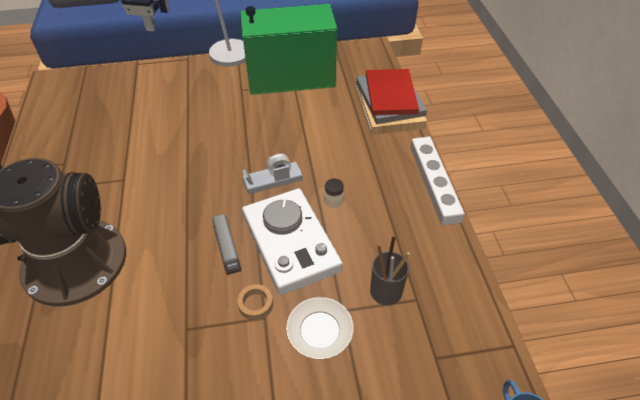

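The top view shows the dial near (324,254), its white line pointing left at about (310,250), the key near (382,258), the timer near (370,219) and the long mark near (326,228). Next I'll measure these.

```bash
cat > h.py <<'E'
import cv2,numpy as np
from station import *
def ray(n,u,v):
    c=camera_params(n);K=c["camera_matrix"];T=np.array(c["extrinsics"]);R=T[:3,:3];t=T[:3,3]
    d=np.array([(u-K[0][2])/K[0][0],-(v-K[1][2])/K[1][1],-1.]);return -R.T@t,R.T@d
def onplane(n,u,v,z):
    o,d=ray(n,u,v);return o+d*(z-o[2])/d[2]
def proj(n,P):
    c=camera_params(n);K=np.array(c["camera_matrix"]);T=np.array(c["extrinsics"]);p=T[:3,:3]@np.asarray(P)+T[:3,3]
    q=K@np.array([p[0],-p[1],-p[2]]);return q[:2]/q[2]
E
python3 - <<'E'
from h import *
p=cv2.imread("pics/top0.png")
x0,y0,x1,y1=270,190,420,310
cv2.imwrite("pics/c0.png",cv2.resize(p[y0:y1,x0:x1],None,fx=5,fy=5,interpolation=cv2.INTER_CUBIC))
p2=cv2.imread("pics/side0.png")
cv2.imwrite("pics/c1.png",cv2.resize(p2[180:300,230:350],None,fx=5,fy=5,interpolation=cv2.INTER_CUBIC))
# top face: white mask
hsv=cv2.cvtColor(p,cv2.COLOR_BGR2HSV)
m=((hsv[...,1]<40)&(hsv[...,2]>185)).astype(np.uint8)*255
m[:,408:]=0;m[:, :275]=0;m[:195]=0;m[305:]=0
cs,_=cv2.findContours(m,cv2.RETR_EXTERNAL,cv2.CHAIN_APPROX_NONE)
c=max(cs,key=cv2.contourArea);r=cv2.minAreaRect(c);b=cv2.boxPoints(r);print(r)
W=np.array([onplane("top",u,v,.0425) for u,v in b]);print(np.round(W,4).tolist(), W.mean(0))
for i in range(4):print(np.linalg.norm(W[i]-W[i-1]),np.degrees(np.arctan2(*(W[i]-W[i-1])[[1,0]])))
# dial: gray mask
g=((hsv[...,1]<50)&(hsv[...,2]>70)&(hsv[...,2]<170)).astype(np.uint8)*255
g[:,345:]=0;g[:,:300]=0;g[:230]=0;g[278:]=0
cs,_=cv2.findContours(g,cv2.RETR_EXTERNAL,cv2.CHAIN_APPROX_NONE)
c=max(cs,key=cv2.contourArea);e=cv2.fitEllipse(c);print(e,onplane("top",*e[0],.0665))
E
```

```text
((342.6981506347656, 249.44338989257812), (67.99346923828125, 109.88843536376953), 74.05460357666016)
[[0.545, 0.1064, 0.0425], [0.6102, -0.137, 0.0425], [0.4603, -0.1713, 0.0425], [0.3985, 0.0659, 0.0425]] [ 0.50348172 -0.03398969  0.0425    ]
0.15198069766462363 15.468273122229611
0.25205514749355284 -75.01520976835792
0.15372053786710285 -167.14240899433145
0.2450723619099747 104.60152863045195
((323.87042236328125, 253.783447265625), (40.59770584106445, 40.82999801635742), 156.8121337890625) [0.49142307 0.00962909 0.0665    ]
```

View pics/c0.png

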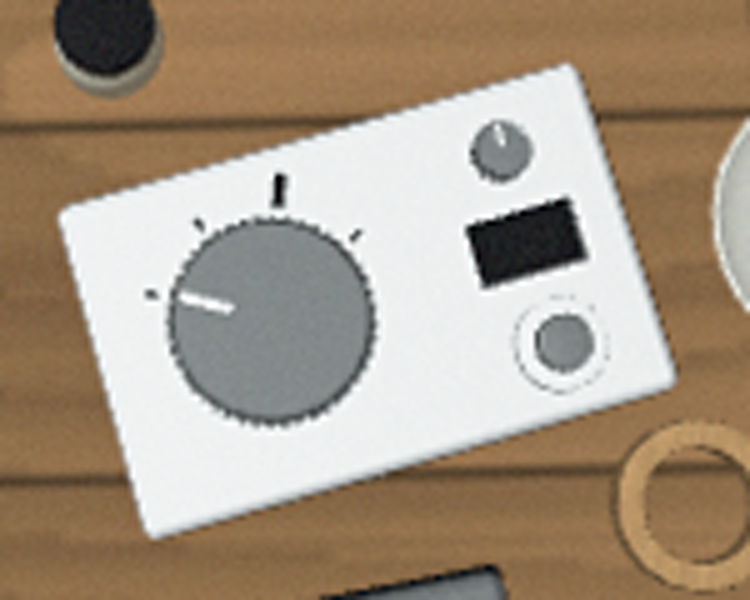

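View pics/c1.png

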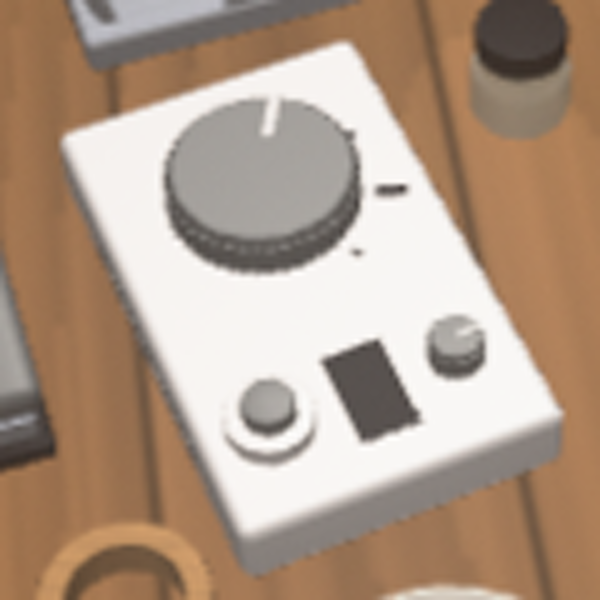

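Run:
```python
from h import *
def cloud(n):
    d=np.load(f"{n}0.npy");c=camera_params(n);K=np.array(c["camera_matrix"]);T=np.array(c["extrinsics"])
    v,u=np.mgrid[:400,:640];P=np.stack([(u-K[0,2])/K[0,0]*d,-(v-K[1,2])/K[1,1]*d,-d],-1)
    return (P-T[:3,3])@T[:3,:3],d
for n in("top","side"):
    W,d=cloud(n);p=cv2.imread(f"pics/{n}0.png").astype(int)
    m=(d>0)&(p[...,1]>p[...,0]*1.5)&(p[...,1]>p[...,2]*1.5)
    X=W[m];print(n,m.sum(),X.min(0),X.max(0),np.percentile(X,[1,99],axis=0).round(3).tolist())
    # occupancy >0.1 high in workspace
    for y in np.arange(-.35,.75,.1):
        s=""
        for x in np.arange(.15,.85,.05):
            k=(d>0)&(abs(W[...,0]-x-.025)<.025)&(abs(W[...,1]-y-.05)<.05)
            s+=f"{W[k][:,2].max() if k.any() else -1:6.2f}"
        print(f"{y:.2f}",s)
    print("dial/key depth z",[W[v,u].round(4).tolist() for u,v in ([(324,256),(383,258)] if n=="top" else [(283,215),(284,261)])])
p=cv2.imread("pics/side0.png");hsv=cv2.cvtColor(p,cv2.COLOR_BGR2HSV)
print(proj("side",[.4914,.0096,.0665]),proj("side",[.4795,-.1195,.064]),proj("top",[.4795,-.1195,.064]))
# key, side & top
for n,(u0,v0),z in(("top",(382.8,258.4),.064),("side",(283.7,261.5),.064)):
    p=cv2.imread(f"pics/{n}0.png");w=p[int(v0)-8:int(v0)+9,int(u0)-8:int(u0)+9]
    g=(w.max(2)<190).astype(np.uint8);k,l,st,ce=cv2.connectedComponentsWithStats(g)
    i=1+np.argmax(st[1:,4]);uv=ce[i]+[int(u0)-8,int(v0)-8];print(n,uv,st[i],onplane(n,*uv,z))
```

```text
top 12935 [ 0.44942004 -0.18745135 -0.00172396] [0.71986149 0.65141755 0.21072574] [[0.451, 0.543, 0.008], [0.716, 0.639, 0.208]]
-0.35   0.01  0.01  0.01  0.01  0.01  0.01  0.03  0.02  0.02  0.02  0.01  0.01  0.01  0.01
-0.25   0.01  0.01  0.01  0.01  0.03  0.03  0.05  0.05  0.02  0.02  0.18  0.16  0.01  0.01
-0.15   0.01  0.01  0.01  0.05  0.06  0.05  0.07  0.05  0.06  0.05  0.01  0.01  0.01  0.01
-0.05   0.00  0.01  0.01  0.06  0.06  0.07  0.07  0.07  0.05  0.01  0.01  0.01  0.01  0.01
0.05   0.01  0.01  0.01  0.01  0.04  0.05  0.07  0.07  0.05  0.06  0.01  0.01  0.01  0.00
0.15   0.00  0.01  0.01  0.01  0.01  0.06  0.08  0.08  0.03  0.01  0.00  0.01  0.01  0.01
0.25   0.01  0.01  0.01  0.01  0.01  0.00  0.01  0.01  0.01  0.01  0.01  0.01  0.07  0.07
0.35   0.00  0.01  0.00  0.01  0.01  0.01  0.01  0.01  0.01  0.01  0.00  0.01  0.07  0.07
0.45   0.00  0.01  0.00  0.00  0.01  0.19  0.21  0.21  0.21  0.21  0.21  0.21  0.07  0.07
0.55   0.00  0.01  0.01  0.01  0.01  0.20  0.22  0.21  0.21  0.21  0.21  0.21  0.00  0.01
0.65   0.00  0.01  0.00  0.02  0.02  0.02  0.13 -1.00 -1.00 -1.00 
[... 855 characters left out ...]
8
0.35   0.01  0.01  0.01  0.01  0.01  0.01  0.01  0.01  0.01  0.01  0.01  0.01  0.08  0.08
0.45   0.34  0.34  0.01  0.01  0.01  0.20  0.21  0.21  0.21  0.21  0.21  0.21  0.07  0.08
0.55   0.34  0.33  0.01  0.01  0.01  0.20  0.25  0.21  0.21  0.21  0.21  0.21  0.01  0.01
0.65   0.01  0.26  0.01  0.02  0.02  0.02  0.21  0.21  0.21  0.21  0.21  0.21  0.01  0.01
dial/key depth z [[0.4944, 0.0017, 0.0687], [0.4819, -0.122, 0.0632]]
[281.38606017 213.13061773] [282.74575942 260.01055316] [382.79218663 258.18591262]
top [382.2920354  258.19469027] [  3   3  12  12 113] [ 0.47950177 -0.11840265  0.064     ]
side [283.18867925 261.19811321] [  3   3  12  12 106] [ 0.48009627 -0.12272474  0.064     ]
```

{"method": "play_rows", "body": {
  "targets": [
    [0,0,0.06,0.025,-0.051,0,0],
    [0,0,0.06,0.025,-0.051,0,0],
    [0,0,0.06,0.025,-0.051,0,0],
    [0,0,0.06,0.025,-0.051,0,0],
    [0,0,0.06,0.025,-0.051,0,0],
    [0,0,0.06,0.025,-0.051,0,0],
    [0,0,0.06,0.025,-0.051,0,0],
    [0,0,0.06,0.025,-0.051,0,0],
    [0,0,0.06,0.025,-0.051,0,0],
    [0,0,0.06,0.025,-0.051,0,0],
    [0,0,0.06,0.025,-0.051,0,0],
    [0,0,0,0,0,0,0]
  ],
  "grip_force": 20
}}

```text
t: 1.6
eef_pos: [0.4977, 0.0566, 0.2321]
ee_rot: [3.135, 0.001, 0.352]
force: [0.1, -0.1, 0.3]
width: 0.0006
```

{"method": "play_rows", "body": {
  "targets": [
    [0,0,0.025,0.0135,-0.017,-0.02,0],
    [0,0,0.025,0.0135,-0.017,-0.03,0],
    [0,0,0,0,0,-0.045,0],
    [0,0,0,0,0,-0.035,0],
    [0,0,0,0,0,0,0]
  ]
}}

```text
t: 2.22
eef_pos: [0.5246, 0.0226, 0.099]
ee_rot: [3.136, -0.0, 0.402]
force: [-0.2, 0.1, 0.2]
width: 0.0003
```

Run:
```python
from h import *
s=get_state();print(s["eef_pos"],s["ee_rot"],s["force"],s["t"])
p,_=grab_frame("top");cv2.imwrite("pics/t1.png",cv2.resize(p[150:330,230:470],None,fx=3,fy=3))
p,_=grab_frame("side");cv2.imwrite("pics/s1.png",cv2.resize(p[100:320,180:420],None,fx=2.6,fy=2.6))
```

```text
[0.52462188 0.02258788 0.09896358] [ 3.13568110e+00 -4.19634278e-04  4.01656437e-01] [-0.21464862  0.06531283  0.15124717] 2.225
```

View pics/s1.png

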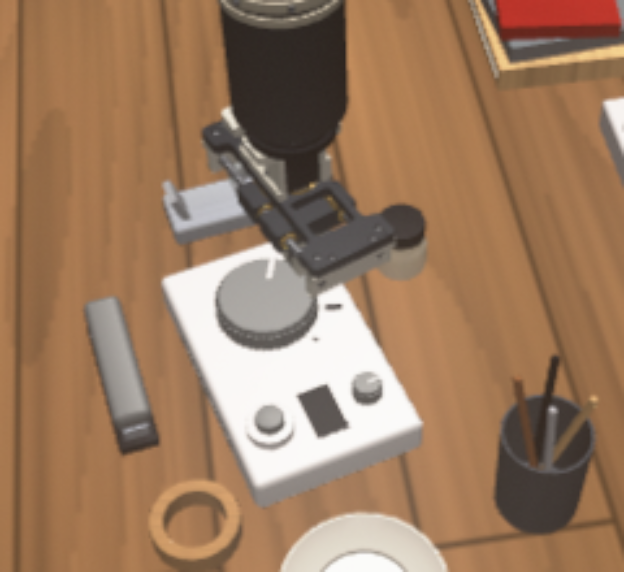

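View pics/t1.png

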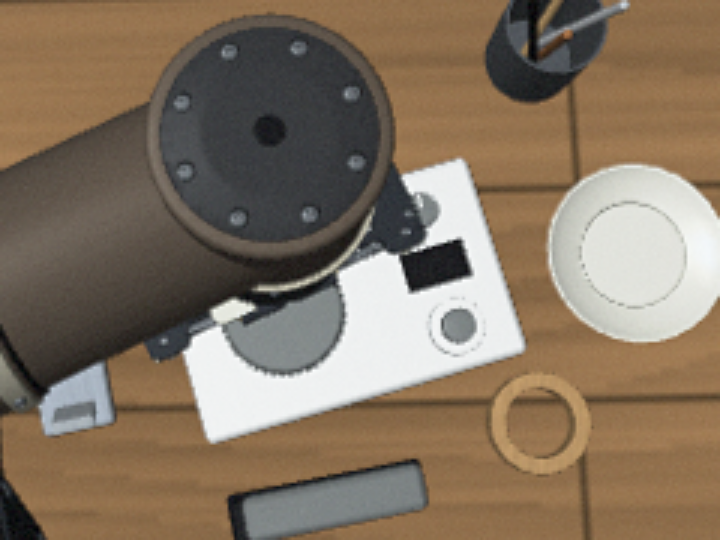

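The gripper hangs over the far-left edge of the dial, tip clear and just above it. The side view shows it near (340,280) in the crop, and the pointer is still at the first mark. I'll go down until it touches.

{"method": "play_rows", "body": {
  "targets": [
    [0,0,0,0,0,-0.015,0],
    [0,0,0,0,0,-0.004,0],
    [0,0,0,0,0,0,0]
  ]
}}

```text
t: 2.7
eef_pos: [0.5289, 0.0247, 0.0853]
ee_rot: [3.135, -0.012, 0.404]
force: [-0.9, -0.4, 0.3]
width: 0.0005
```

{"method": "play_rows", "body": {
  "targets": [
    [0,0,0,0,0,-0.003,0]
  ]
}}

```text
t: 2.82
eef_pos: [0.5293, 0.0249, 0.0828]
ee_rot: [3.135, -0.013, 0.404]
force: [-0.3, -0.5, -0.6]
width: 0.0009
```

{"method": "play_rows", "body": {
  "targets": [
    [0,0,0,0,0,-0.002,0]
  ]
}}

```text
t: 2.95
eef_pos: [0.5293, 0.0249, 0.0808]
ee_rot: [3.135, -0.013, 0.404]
force: [-0.2, 0.3, 0.6]
width: 0.0005
```

Run:
```python
from h import *
s=get_state();print({k:np.round(v,4).tolist() for k,v in s.items()})
p,_=grab_frame("side");cv2.imwrite("pics/s2.png",p)
p,_=grab_frame("top");cv2.imwrite("pics/t2.png",p)
```

```text
{'t': 2.95, 'q': [0.4226, 0.2738, -0.5231, 0.0103, -0.7607, 1.5445], 'qd': [0.0013, 0.0179, -0.012, 0.0013, 0.0383, 0.0003], 'joint_efforts': [0.024, -44.3889, 22.043, 5.1381, 0.0737, -0.0005], 'eef_pos': [0.5293, 0.0249, 0.0808], 'ee_rot': [3.1347, -0.0133, 0.4038], 'force': [-0.2278, 0.2678, 0.6482], 'moment': [-0.0472, 0.0503, 0.0069], 'width': 0.0005}
```

View pics/s2.png

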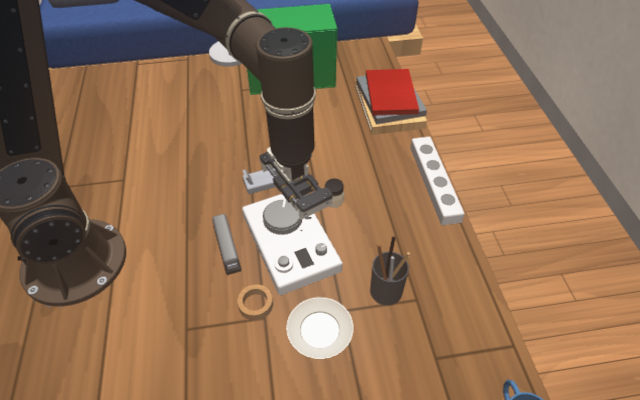

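View pics/t2.png

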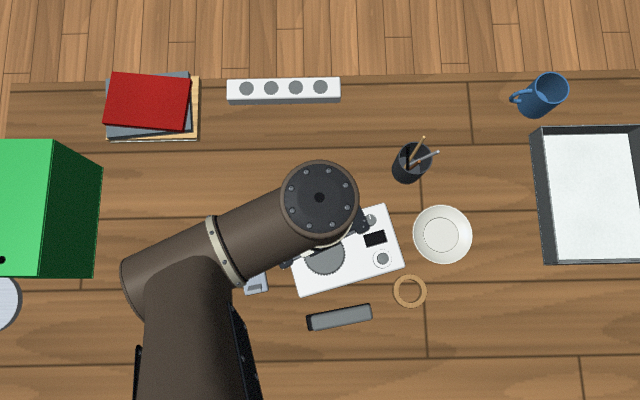

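{"method": "play_rows", "body": {
  "targets": [
    [0.006,0.013,0,-0.0045,-0.002,0,0],
    [0,0,0,0,0,0,0]
  ]
}}

```text
t: 3.3
eef_pos: [0.5244, 0.0227, 0.0807]
ee_rot: [-3.137, -0.003, 0.404]
force: [-0.4, -0.1, -0.2]
width: 0.0007
```

{"method": "play_rows", "body": {
  "targets": [
    [0,0,0,0,0,-0.003,0]
  ]
}}

```text
t: 3.42
eef_pos: [0.5246, 0.0227, 0.0778]
ee_rot: [-3.137, -0.003, 0.404]
force: [-0.8, -0.1, 0.9]
width: 0.0005
```

{"method": "play_rows", "body": {
  "targets": [
    [0,0,0,0,0,-0.002,0]
  ]
}}

```text
t: 3.55
eef_pos: [0.5251, 0.0225, 0.0772]
ee_rot: [-3.138, -0.004, 0.404]
force: [-8.6, -0.9, 27.9]
width: 0.0004
```

{"method": "play_rows", "body": {
  "targets": [
    [0,0,-0.08,0.001,-0.0027,-0.0006,0],
    [0,0,-0.08,0.0007,-0.0028,-0.0006,0],
    [0,0,-0.08,0.0005,-0.0029,-0.0006,0]
  ]
}}

```text
t: 3.92
eef_pos: [0.5266, 0.0146, 0.0777]
ee_rot: [-3.137, -0.004, 0.159]
force: [-4.7, 2.2, 8.4]
width: 0.0001
```

Run:
```python
from h import *
s=get_state();print(s["eef_pos"],s["ee_rot"],s["force"],s["moment"],s["t"])
d=s["eef_pos"][:2]-[.4915,.009];print(np.hypot(*d),np.arctan2(d[1],d[0]))
p,_=grab_frame("side");cv2.imwrite("pics/s3.png",cv2.resize(p[160:280,220:360],None,fx=5,fy=5,interpolation=cv2.INTER_CUBIC))
```

```text
[0.52662468 0.01461469 0.07765343] [-3.13738851 -0.00384132  0.15861116] [-4.68363751  2.23157252  8.42218215] [0.69039084 1.40518887 0.0288887 ] 3.925
0.035570605403358525 0.15850914125259177
```

View pics/s3.png

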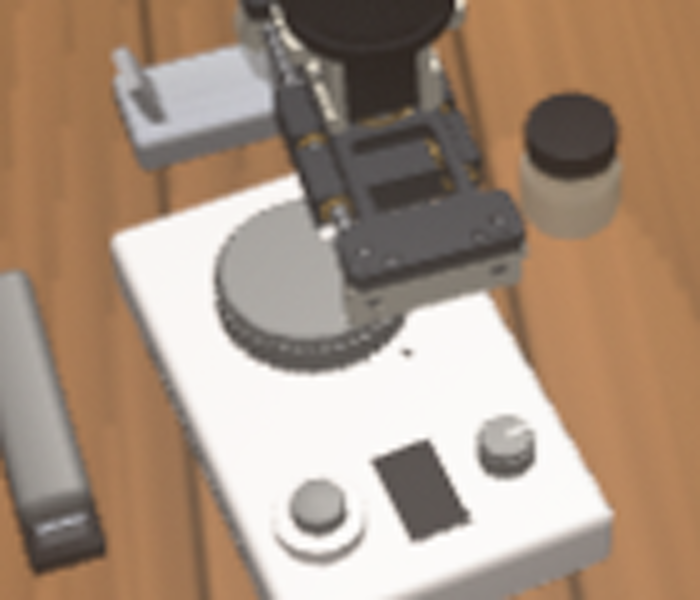

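{"method": "play_rows", "body": {
  "targets": [
    [0,0,-0.08,0.0004,-0.0029,-0.0006,0],
    [0,0,-0.08,0.0001,-0.0029,-0.0006,0],
    [0,0,-0.08,-0.0001,-0.0029,-0.0006,0],
    [0,0,-0.08,-0.0003,-0.0029,-0.0006,0],
    [0,0,-0.08,-0.0006,-0.0029,-0.0006,0],
    [0,0,-0.08,-0.0008,-0.0028,-0.0006,0]
  ]
}}

```text
t: 4.72
eef_pos: [0.5246, -0.0023, 0.0777]
ee_rot: [-3.136, -0.004, -0.339]
force: [-0.7, 3.6, 5.6]
width: 0.0003
```

Run:
```python
from h import *
s=get_state();print(s["eef_pos"],s["ee_rot"],s["force"],s["moment"],s["t"])
d=s["eef_pos"][:2]-[.4915,.009];print(np.hypot(*d),np.arctan2(d[1],d[0]))
p,_=grab_frame("side");cv2.imwrite("pics/s4.png",cv2.resize(p[160:280,220:360],None,fx=5,fy=5,interpolation=cv2.INTER_CUBIC))
p,_=grab_frame("top");cv2.imwrite("pics/t4.png",cv2.resize(p[190:310,270:420],None,fx=5,fy=5,interpolation=cv2.INTER_CUBIC))
```

```text
[ 0.5246253  -0.00225971  0.07771947] [-3.13637046 -0.00424745 -0.33948151] [-0.68229999  3.61129397  5.63304182] [ 1.37832977  0.42916682 -0.04634058] 4.725
0.03498666198881011 -0.32766040197269286
```

View pics/s4.png

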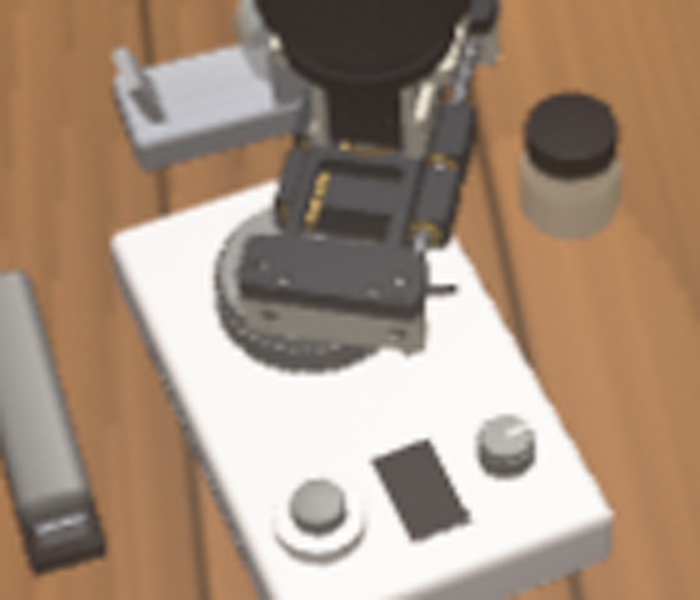

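View pics/t4.png

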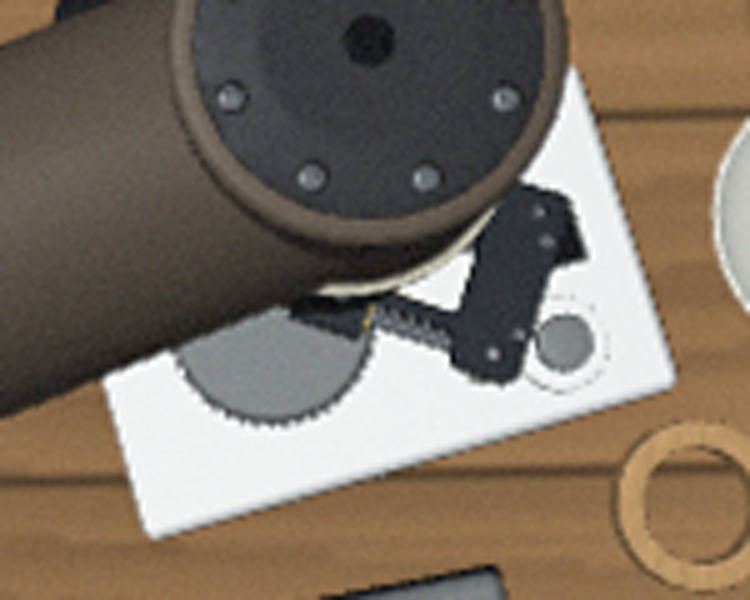

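{"method": "play_rows", "body": {
  "targets": [
    [0,0,-0.08,-0.001,-0.0027,-0.0009,0],
    [0,0,-0.08,-0.0012,-0.0027,-0.0009,0],
    [0,0,-0.08,-0.0014,-0.0026,-0.0009,0]
  ]
}}

```text
t: 5.2
eef_pos: [0.5252, -0.0078, 0.0777]
ee_rot: [-3.129, -0.011, -0.584]
force: [-1.1, 3.4, 6.4]
width: 0.0006
```

{"method": "play_rows", "body": {
  "targets": [
    [0,0,-0.08,-0.0016,-0.0024,-0.0009,0],
    [0,0,-0.08,-0.0018,-0.0023,-0.0009,0],
    [0,0,-0.08,-0.002,-0.0021,-0.0009,0]
  ]
}}

```text
t: 5.58
eef_pos: [0.5246, -0.0123, 0.0778]
ee_rot: [-3.12, -0.016, -0.83]
force: [1.1, 2.7, 5.0]
width: 0.0005
```

{"method": "play_rows", "body": {
  "targets": [
    [0,0,0,0,0,0.02,0],
    [0,0,0,0,0.04,0.04,0],
    [0,0,0,0,0.05,0.03,0],
    [0,0,0,0,0.03,0,0],
    [0,0,0,0,0,0,0]
  ]
}}

```text
t: 6.2
eef_pos: [0.5239, 0.1109, 0.1701]
ee_rot: [-3.119, -0.015, -0.833]
force: [0.3, -0.7, -0.8]
width: 0.0006
```

Run:
```python
from h import *
s=get_state();print(s["eef_pos"],s["ee_rot"],s["force"],s["moment"],s["t"])
p,_=grab_frame("side");cv2.imwrite("pics/s5f.png",p);cv2.imwrite("pics/s5.png",cv2.resize(p[160:280,220:360],None,fx=5,fy=5,interpolation=cv2.INTER_CUBIC))
```

```text
[0.52393881 0.11092743 0.17011819] [-3.11945724 -0.01497852 -0.83346895] [ 0.25489108 -0.72831091 -0.79848102] [-0.02971631  0.10527241  0.03881035] 6.2
```

View pics/s5.png

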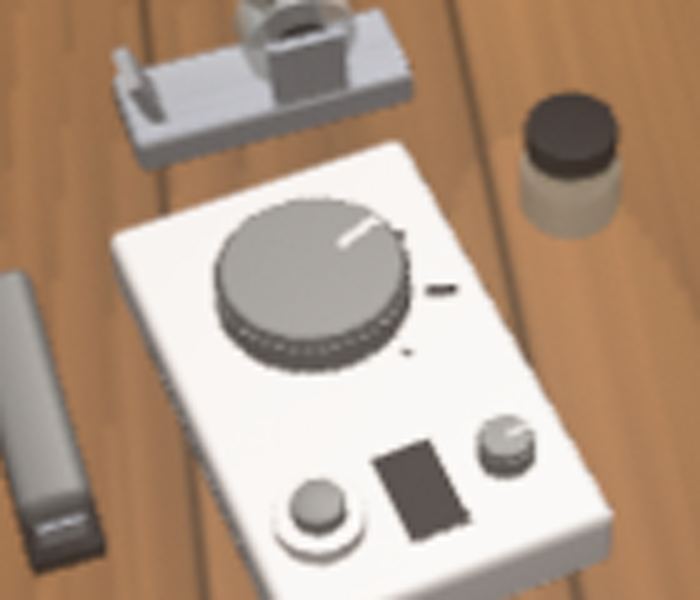

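{"method": "play_rows", "body": {
  "targets": [
    [-0.004,0.027,0.17,0,-0.025,0,0],
    [0,0,0.17,0.001,-0.03,-0.01,0],
    [0,0,0.17,0.001,-0.03,-0.02,0],
    [0,0,0.17,0.001,-0.01,-0.02,0],
    [0,0,0.17,0,0,-0.015,0],
    [0,0,0.17,0,0,-0.01,0],
    [0,0,0,0,0,0,0]
  ]
}}

```text
t: 7.12
eef_pos: [0.524, 0.0056, 0.0904]
ee_rot: [3.141, 0.008, 0.211]
force: [0.9, 0.4, -0.5]
width: 0.0002
```

Run:
```python
from h import *
a=onplane("side",288.4,209,.0665);b=onplane("side",296,203.4,.0665)
print(a,b,np.arctan2(*(b-a)[[1,0]]), np.arctan2(*(b-[.4915,.009,0])[[1,0]]),"expect .7:",1.05+.258-.7)
s=get_state();print(s["eef_pos"],s["ee_rot"],s["force"],s["q"],s["t"])
R=cv2.Rodrigues(np.array([0.,0,s["ee_rot"][2]]))[0]
r=s["ee_rot"];print("fix",R@[np.pi*np.sign(r[0])-r[0],-r[1],0])
```

```text
[0.50913472 0.01934435 0.0665    ] [0.52907771 0.03350421 0.0665    ] 0.6174171743843994 0.5778461150660663 expect .7: 0.6080000000000001
[0.52404447 0.0056442  0.09039792] [3.14122998 0.00777178 0.21145795] [ 0.90530629  0.4269901  -0.4921288 ] [ 3.84714125e-01  2.64414275e-01 -5.03030971e-01 -1.35516108e-03
 -8.11069486e-01  1.39847868e+00] 7.125
fix [ 0.00198578 -0.00752255  0.        ]
```

The pointer measures 0.617 rad against the 0.608 expected for joint 0.7, so the dial sits in its second click. One more 0.7 rad stroke is needed, with firmer pressing.

{"method": "play_rows", "body": {
  "targets": [
    [0.002,-0.0075,0,0.003,0.0105,-0.006,0],
    [0,0,0,0,0,0,0],
    [0,0,0,0,0,-0.004,0],
    [0,0,0,0,0,0,0]
  ]
}}

```text
t: 7.62
eef_pos: [0.5277, 0.0167, 0.0807]
ee_rot: [-3.141, -0.002, 0.203]
force: [-0.3, 0.1, 0.1]
width: 0.0003
```

{"method": "play_rows", "body": {
  "targets": [
    [0,0,0,0,0,-0.0035,0]
  ]
}}

```text
t: 7.75
eef_pos: [0.5281, 0.0169, 0.0775]
ee_rot: [-3.141, -0.003, 0.203]
force: [0.6, -0.3, 13.0]
width: 0.0004
```

{"method": "play_rows", "body": {
  "targets": [
    [0,0,-0.08,0.0003,-0.003,-0.0012,0],
    [0,0,-0.08,0.0001,-0.003,-0.0012,0],
    [0,0,-0.08,-0.0001,-0.003,-0.0012,0]
  ]
}}

```text
t: 8.12
eef_pos: [0.5287, 0.0082, 0.0775]
ee_rot: [-3.141, -0.005, -0.042]
force: [-5.3, 2.2, 15.7]
width: 0.0007
```

{"method": "play_rows", "body": {
  "targets": [
    [0,0.002,-0.08,-0.0004,-0.003,-0.0011,0],
    [0,0.001,-0.08,-0.0006,-0.0029,-0.0011,0],
    [0,0,-0.08,-0.0009,-0.0029,-0.0011,0]
  ]
}}

```text
t: 8.5
eef_pos: [0.5268, -0.0006, 0.0775]
ee_rot: [-3.141, -0.003, -0.289]
force: [-5.2, 0.3, 11.7]
width: 0.0005
```

{"method": "play_rows", "body": {
  "targets": [
    [0,0,-0.08,-0.0011,-0.0028,-0.0011,0],
    [0,0,-0.08,-0.0013,-0.0028,-0.0011,0],
    [0,0,-0.07,-0.0013,-0.0024,-0.0011,0]
  ]
}}

```text
t: 8.88
eef_pos: [0.5233, -0.0084, 0.0775]
ee_rot: [-3.14, -0.005, -0.526]
force: [-3.9, 5.1, 11.5]
width: 0.0007
```

{"method": "play_rows", "body": {
  "targets": [
    [0,0,0,0,0,0.02,0],
    [0,0,0,0,0.04,0.04,0],
    [0,0,0,0,0.05,0.03,0],
    [0,0,0,0,0.03,0,0],
    [0,0,0,0,0,0,0]
  ]
}}

```text
t: 9.5
eef_pos: [0.5227, 0.1145, 0.1707]
ee_rot: [-3.138, -0.005, -0.531]
force: [-1.1, -0.6, -0.8]
width: 0.0003
```

Run:
```python
from h import *
s=get_state();print(s["eef_pos"],s["ee_rot"],s["force"],s["moment"],s["t"])
p,_=grab_frame("side");cv2.imwrite("pics/s6f.png",p);cv2.imwrite("pics/s6.png",cv2.resize(p[160:280,220:360],None,fx=5,fy=5,interpolation=cv2.INTER_CUBIC))
```

```text
[0.52269278 0.11454786 0.17071099] [-3.13814311 -0.00471066 -0.53075195] [-1.06313724 -0.60748191 -0.81395561] [-0.0131514   0.0331781  -0.00100218] 9.5
```

View pics/s6.png

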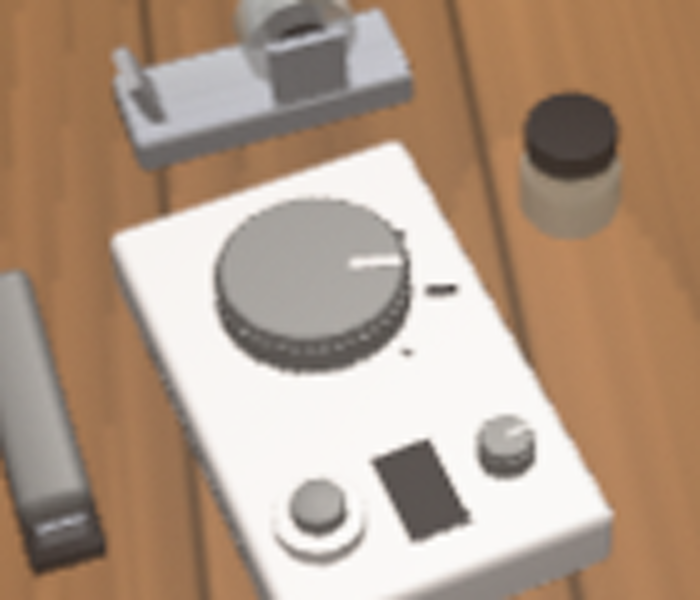

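Run:
```python
from h import *
p=cv2.imread("pics/s6f.png");g=cv2.cvtColor(p,cv2.COLOR_BGR2GRAY)
m=np.zeros_like(g);m[208:217,286:300]=(g[208:217,286:300]>200)
v,u=np.nonzero(m);P=np.array([onplane("side",a,b,.0665)[:2] for a,b in zip(u,v)]);w=g[v,u]
print(len(u),u.min(),u.max(),v.min(),v.max())
vx,vy,_,_=cv2.fitLine(P.astype(np.float32),cv2.DIST_L2,0,.01,.01).ravel()
print("angle",np.arctan(vy/vx),"about centre",np.arctan2(*(P.mean(0)-[.4915,.009])[::-1]),"expect",1.05+.258-1.4)
s=get_state();r=s["ee_rot"];R=cv2.Rodrigues(np.array([0.,0,r[2]]))[0];print("fix",R@[np.pi*np.sign(r[0])-r[0],-r[1],0])
print(np.abs(cv2.imread("pics/side0.png").astype(int)-p)[240:300,240:345].mean())
```

```text
21 290 299 211 213
angle -0.05931314 about centre 0.001266181161484444 expect -0.09199999999999986
fix [-0.00042216  0.00588209  0.        ]
2.9992592592592593
```

The pointer line measures -0.06 rad against -0.09 expected for joint 1.4. That puts it at the third click, beside the long mark at (442,289) in the crop. Now the key.

{"method": "play_rows", "body": {
  "targets": [
    [0,0.006,0,-0.0085,-0.047,0,0],
    [0,0,0,-0.0085,-0.047,0,0],
    [0,0,0,-0.0085,-0.047,0,0],
    [0,0,0,-0.0085,-0.047,0,0],
    [0,0,0,-0.0085,-0.045,0,0],
    [0,0,0,0,0,0,0],
    [0,0,0,0,0,-0.03,0],
    [0,0,0,0,0,-0.02,0],
    [0,0,0,0,0,-0.015,0],
    [0,0,0,0,0,0,0]
  ]
}}

```text
t: 10.8
eef_pos: [0.474, -0.1319, 0.1015]
ee_rot: [3.139, 0.003, -0.538]
force: [-0.2, -1.2, 0.7]
width: 0.0005
```

Run:
```python
from h import *
s=get_state();print(s["eef_pos"],s["ee_rot"],s["force"],s["moment"],s["t"])
r=s["ee_rot"];R=cv2.Rodrigues(np.array([0.,0,r[2]]))[0];print("fix",R@[np.pi*np.sign(r[0])-r[0],-r[1],0])
p,_=grab_frame("side");cv2.imwrite("pics/s7.png",cv2.resize(p[130:330,180:420],None,fx=3,fy=3))
p,_=grab_frame("top");cv2.imwrite("pics/t7.png",cv2.resize(p[170:330,250:450],None,fx=3.5,fy=3.5,interpolation=cv2.INTER_CUBIC))
```

```text
[ 0.47396908 -0.13187286  0.1014938 ] [ 3.13854497  0.00319392 -0.53832083] [-0.2375196  -1.16759097  0.7042498 ] [ 0.01273145 -0.00315393 -0.07547236] 10.8
fix [ 0.00097914 -0.00430474  0.        ]
```

View pics/s7.png

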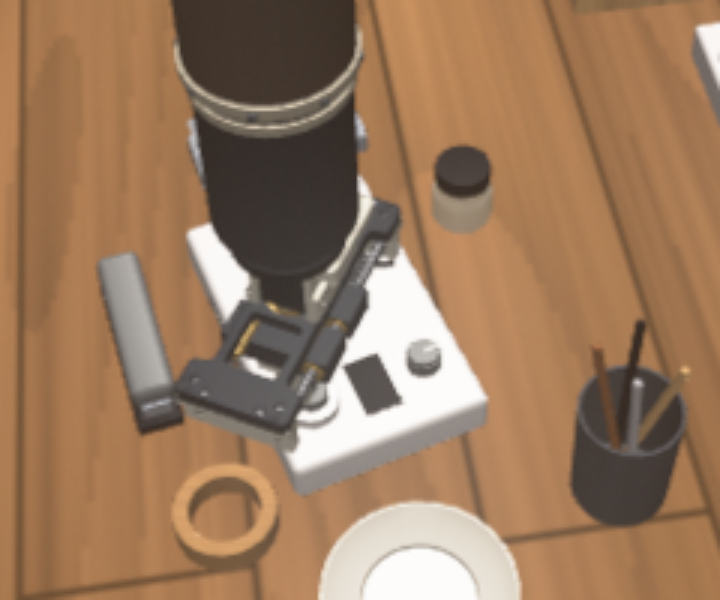

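View pics/t7.png

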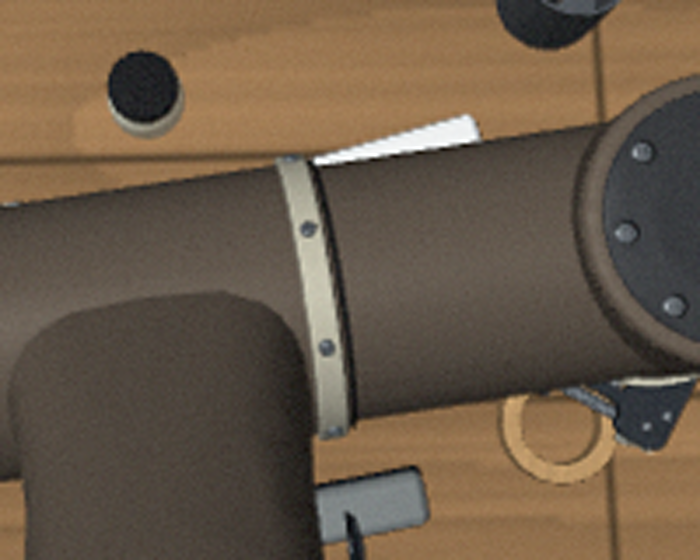

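{"method": "play_rows", "body": {
  "targets": [
    [0.001,-0.004,0,0.006,0.012,0,0],
    [0,0,0,0,0,-0.01,0],
    [0,0,0,0,0,-0.008,0],
    [0,0,0,0,0,0,0]
  ]
}}

```text
t: 11.4
eef_pos: [0.4826, -0.1185, 0.0852]
ee_rot: [-3.138, -0.005, -0.537]
force: [-1.0, 0.7, 0.3]
width: 0.0006
```

Run:
```python
from h import *
s=get_state();print(s["eef_pos"],s["ee_rot"],s["force"],s["t"])
p,_=grab_frame("side");cv2.imwrite("pics/s8.png",cv2.resize(p[200:300,220:340],None,fx=5,fy=5,interpolation=cv2.INTER_CUBIC))
```

```text
[ 0.48260166 -0.11852207  0.08517113] [-3.13837115 -0.00457539 -0.53701558] [-0.99226135  0.7128193   0.27302138] 11.4
```

View pics/s8.png

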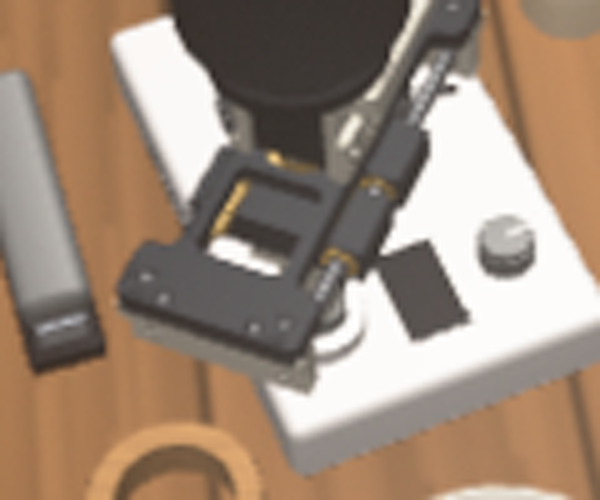

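{"method": "play_rows", "body": {
  "targets": [
    [0,0.004,0,-0.0025,-0.0015,-0.004,0],
    [0,0,0,0,0,-0.004,0],
    [0,0,0,0,0,0,0]
  ]
}}

```text
t: 11.82
eef_pos: [0.4801, -0.1204, 0.077]
ee_rot: [-3.14, -0.001, -0.537]
force: [-0.8, 0.3, -1.2]
width: 0.0006
```

{"method": "play_rows", "body": {
  "targets": [
    [0,0,0,0,0,-0.004,0]
  ]
}}

```text
t: 11.95
eef_pos: [0.4805, -0.1205, 0.0732]
ee_rot: [-3.14, -0.002, -0.537]
force: [-0.2, 1.4, 2.4]
width: 0.0004
```

{"method": "play_rows", "body": {
  "targets": [
    [0,0,0,0,0,-0.003,0]
  ]
}}

```text
t: 12.08
eef_pos: [0.4805, -0.1204, 0.0702]
ee_rot: [-3.14, -0.002, -0.537]
force: [-1.8, 0.6, 4.1]
width: 0.0008
```

{"method": "play_rows", "body": {
  "targets": [
    [0,0,0,0,0,-0.002,0],
    [0,0,0,0,0,-0.0004,0]
  ]
}}

```text
t: 12.32
eef_pos: [0.4806, -0.1205, 0.0692]
ee_rot: [-3.14, -0.003, -0.536]
force: [-4.9, 2.0, 11.7]
width: 0.0007
```

{"method": "play_rows", "body": {
  "targets": [
    [0,0,0,0,0,0.01,0],
    [0,0,0,0,0,0.03,0],
    [0,0,0,0,0,0.05,0],
    [0,0,0,0.02,0.05,0.02,0],
    [0,0,0,0.02,0.055,0,0],
    [0,0,0,0.01,0.055,0,0],
    [0,0,0,0,0.055,0,0],
    [0,0,0,0,0.055,0,0],
    [0,0,0,0,0.05,0,0],
    [0,0,0,-0.02,0.05,0,0],
    [0,0,0,0,0,0,0]
  ]
}}

```text
t: 13.7
eef_pos: [0.5092, 0.2613, 0.1849]
ee_rot: [-3.138, -0.003, -0.54]
force: [-0.5, -0.7, -0.4]
width: 0.0006
```

Run:
```python
from h import *
s=get_state();print(s["eef_pos"],s["ee_rot"],s["force"],s["t"])
p,_=grab_frame("side");cv2.imwrite("pics/s9.png",cv2.resize(p[160:280,220:360],None,fx=5,fy=5,interpolation=cv2.INTER_CUBIC))
p,_=grab_frame("top");cv2.imwrite("pics/t9f.png",p);cv2.imwrite("pics/t9.png",cv2.resize(p[190:310,270:420],None,fx=5,fy=5,interpolation=cv2.INTER_CUBIC))
```

```text
[0.50920493 0.26132193 0.18486857] [-3.13793042e+00 -2.86666040e-03 -5.40045204e-01] [-0.48989304 -0.69930721 -0.35068566] 13.7
```

View pics/s9.png

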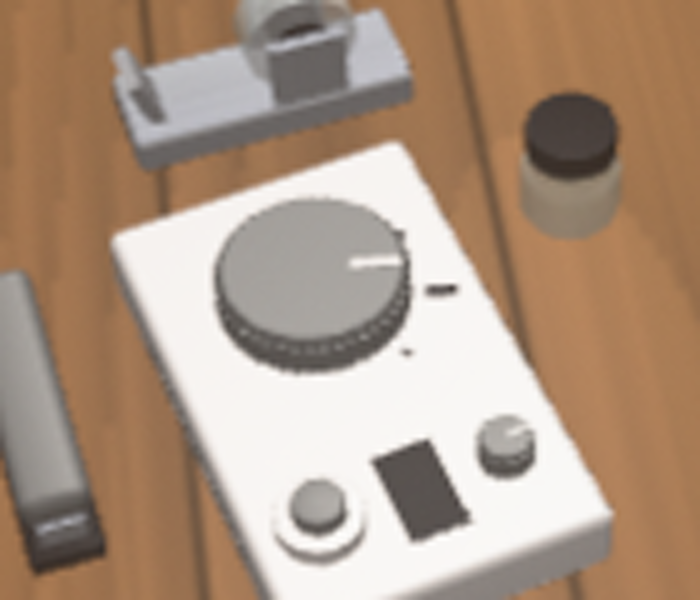

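View pics/t9.png

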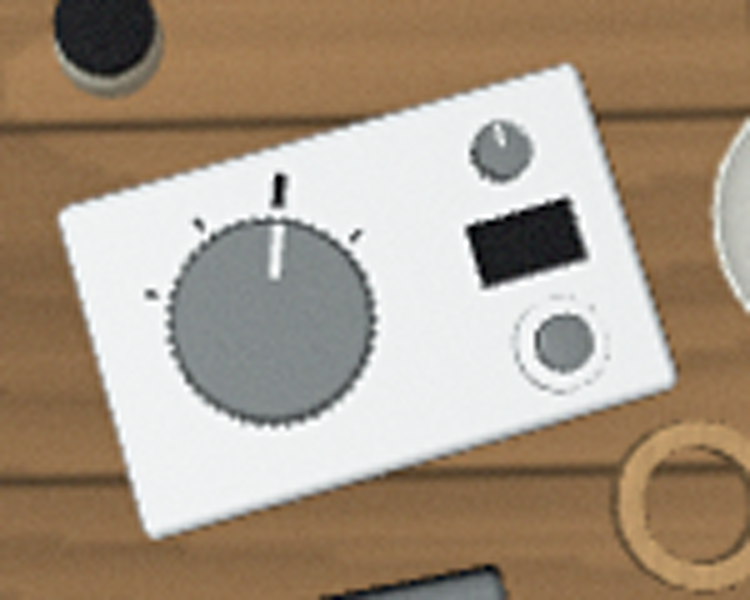

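The top view shows the pointer at (277,250) lined up with the long mark at (280,190). The key is up at (564,342), and the timer and box have not moved. I'm handing in.

```bash
python3 -c "
from station import *
print(job_done())"
```

```text
the job is handed in; nothing more can be done
None
```

I turned the dial clockwise with the closed fingertips to the long mark, pressed the key to its stop and let it back up. I then drew the arm clear and handed the job in at about 14 s of the 51 s allowed. No verdict was reported.

- **Dial:** it took two strokes. In the first, the press eased to about 5 N and the finger slipped, so the dial stopped in its second click. The second stroke pressed with about 12–16 N and brought it to the third. The last top view shows the white line pointing straight at the long thick mark. A rougher side-view fit gave about 1.37 rad against the nominal 1.4. A second estimate from the same view, taken about the dial centre, came out about 0.06 rad lower still. I put that down to the camera calibration and went with the top view.
- **Key:** the fingertip went down to about 5.8 mm of travel by arm position. The force rose to 11.7 N there, more than the 5 N full travel needs, so it was on its stop. The last pictures show the key up.
- **Rest of the scene:** comparing the first and last pictures by eye, the controller, the timer knob and the neighbouring things in view look unmoved. The pencil cup and most of the saucer are outside those last close-ups, but the arm never went near them. The force reading on the clear arm was about 1 N, which is noise. Peak wrist force was about 29 N, well under the limits.

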